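# Make up two parts kits on the bench

## Task

Make up the two parts kits. In the wide tray, lay the flat board in the long well and stand a turned knob upright in each of the two square wells; in the narrow tray, lay the short block in its larger well and stand a turned knob upright in its square well. Every part must sit down on the floor of its well, not on a rim; leave the big block and the glue bottle where they are.

Things in the scene. Friction and masses are not known exactly. Their poses are not given: they have to be found in the camera images.
- wide_tray: shallow wooden kit tray, 136 mm (its x) by 132 mm (its y), the larger of the two, does not move. Origin: centre of its underside on the bench; z up. The floors of its wells are 12 mm above the bench, its rims and dividers 16 mm, so the wells are 4 mm deep. One long well 66 (x) by 116 mm (y), centred at x -29, y 0 mm, for the board lengthwise along y; two square wells 52 by 52 mm centred at x +36, y +32 and x +36, y -32 mm, for knobs
- narrow_tray: shallow wooden kit tray, 126 mm (its x) by 92 mm (its y), the smaller one, does not move. Origin: centre of its underside on the bench; z up. The floors of its wells are 12 mm above the bench, its rims and dividers 16 mm, so the wells are 4 mm deep. Larger well 56 (x) by 76 mm (y) centred at x -29, y 0 mm, for the short block lengthwise along y; one square well 52 by 52 mm centred at x +31, y 0 mm, for a knob
- board_c (a point): the flat board: pine block 50 (x) by 100 (y) by 22 mm (z, up), thinnest of the three blocks, lying on the bench, about 0.12 kg; gripped across its 50 mm, with the fingertips at least 6 mm above its underside, the fingers clear the tray's rims when it is set down. Site at its centre, 11 mm above its underside
- short_block_c (a point): the short block: darker wooden block 40 (x) by 60 (y) by 40 mm (z, up), shortest of the three blocks, standing on the bench, about 0.12 kg. Site at its centre, 20 mm above its underside
- big_block_c (a point): the big block: pine block 60 (x) by 120 (y) by 50 mm (z, up), the largest; at the back of the bench, belongs to no kit and stays where it is. Site at its centre, 25 mm above its underside
- knob_a_c (a point): small turned wooden knob, 30 mm high, foot down on the bench; waisted: narrow foot 18 mm across, widening to a head 27 mm across at 22 mm above its underside; grip it there, with the fingertips at least 6 mm above its underside to stay clear of the tray's rims when it is set down. Site at its centre, 15 mm up on its axis; z up along the axis. One of three identical knobs, interchangeable
- knob_b_c (a point): small turned wooden knob, 30 mm high, foot down on the bench; waisted: narrow foot 18 mm across, widening to a head 27 mm across at 22 mm above its underside; grip it there, with the fingertips at least 6 mm above its underside to stay clear of the tray's rims when it is set down. Site at its centre, 15 mm up on its axis; z up along the axis. One of three identical knobs, interchangeable
- knob_c_c (a point): small turned wooden knob, 30 mm high, foot down on the bench; waisted: narrow foot 18 mm across, widening to a head 27 mm across at 22 mm above its underside; grip it there, with the fingertips at least 6 mm above its underside to stay clear of the tray's rims when it is set down. Site at its centre, 15 mm up on its axis; z up along the axis. One of three identical knobs, interchangeable
- bottle: upright glue bottle, 58 mm across and 162 mm high, at the back of the bench; stays. Origin: centre of its underside
- arbor_press: green bench press bolted to the bench at the back left, 0.41 m tall with a lever above its head; it stands behind the left-hand tray place and does not move. Its base plate, 200 by 110 mm, is 35 mm high with its round table; its head overhangs the table. Keep the arm and hand clear of it: cross from side to side in front of it (on the robot's side). Origin: on the bench near the middle of its base plate

How it is judged:
By the outcome, as a careful person would: the job done as asked, in the order asked, and still so for the second after the job is handed in, with the robot touching nothing.
It also fails if it takes over 136 s, if anything falls off the work surface, if the arm or the gripper's body presses on something with over 40 N, if the wrist force passes 120 N, or if a joint passes its speed limit or range.

## Robot

A 6-joint arm with a two-finger parallel gripper is mounted at the origin on the work surface; the furniture and walls round the work are solid. World frame = base frame: x ahead of the robot, y to its left, z up, the work surface at z = 0. Lengths are in mm, angles in rad, forces in N, time in s.
With the tool pointing down it reaches from about 350 to 975 mm from the base axis. Payload 7.1 kg.
Tool frame: the origin (TCP) lies at the very end of the fingers, on their centre line; the grasp point (between the pads) lies 19 mm behind it; x points along the fingers, z is the direction in which the jaws open and shut, and the axes are right-handed (so a half turn about x gives the same grasp; the last joint's range is limited). The gripper opens to 88 mm and grips with 3 to 60 N. Pads are 20 mm wide; open, the fingers measure 115 mm over their backs; the gripper's body (75 mm by 178 mm) begins 61 mm behind the grasp point.
Start: joints at [-1.246, 0.423, 1.63, -0, 1.089, -0.019], TCP at [210.684, -588.402, 222.675] pointing down, gripper open.
Joint ranges: [-3, 3], [-0.9, 2.11], [0.09, 2.58], [-1.31, 4.45], [0.11, 2.69], [-2.54, 2.54]. Speed limits (rad/s): [2.39, 2.39, 3.01, 3.14, 3.14, 3.14].

## Interface

Orientations are given as [roll, pitch, yaw] about the fixed x, y, z axes, in that order (R = Rz(yaw) Ry(pitch) Rx(roll)).
In Python, from workcell import r gives the robot as it stands. The module is installed in compiled form; this text tells all that it offers.
- The arm moves only by the shell command python3 -m pendant 'ROWS' [OPENING]. ROWS is JSON, one flat list of numbers, 4 for each row, row after row: the shift along the world's x, y, z in mm, then the turn about the world's z in degrees. In form: [x, y, z, roll, x, y, z, roll, ...]. A call has 1 to 20 rows; each row is the pose to reach, as a shift and turn from the pose commanded when the call began; what a row does not reach only later rows make up. A row lasts 1/12 s, in which the tool goes at most 41.7 mm and 7.16 degrees, less where a joint would pass 70% of its speed; a pose out of reach is approached as far as the arm can. A call with a gripper value outside its range is refused whole. OPENING is the opening, from 0 (shut) to 1 (fully open), set as the call begins (- or left out, the last holds). The fingers move at their own pace and stop on an object; the grip force is fixed at half the most. Time passes only in rows, so rows that repeat a pose let the fingers close. It gives the time, the measured TCP pose, the force and the opening at its end, in the units of the state.
- r.get_state(): the state, without advancing time (a new reading comes with each control period).
- r.grab_frame(name): name is "scene" or "top" or "wrist"; returns (picture, depth): 420x560x3 uint8, blue, green, red; 420x560 float32, mm along the optical axis (not along the pixel's ray), 0 where there is no reading.
- r.camera_params(name): a dict with "intrinsics" (3x3 intrinsics, pixels), "camera_from_world" (4x4, takes a point from world to camera coordinates); the wrist camera has in their place "mount" (4x4, takes a point from camera to tool coordinates, whose origin is the TCP and whose axes are the tool frame's). Camera axes: x right, y down, z forward; pixel columns grow to the right and rows downward; lengths in mm; the calibration is good to about 2 mm. A picture is of the moment at which its call begins: read the wrist's pose just before it. camera_params takes no time and is no camera call.
- r.sign_off(): hands the job in, once; it reports no verdict.
The state is a dict: "time_s": time; "qpos": joint angles; "joint_vel": joint speeds; "joint_efforts": joint torques, N m; "eef_pos": TCP position; "eef_rot": TCP orientation; "force": force on the tool from outside, world axes, zero at the start; "ft_torque": the same for the moment, N m; "gripper_width": opening from 0.0 (shut) to 1.0 (fully open).
Only numpy, scipy, OpenCV 4.12 (cv2) and the standard library are available. Lean on these libraries where they do the work, as an engineer would, in place of code of your own. Each camera call takes 0.05 s, during which the arm holds its last target. There are 200 camera calls.

## Working session

There is one attempt and no reset: what is moved stays moved. The work goes in short steps, Python scripts to look and compute and a shell command to move; the robot and the scene stay as the last step left them, time stands still between calls to the robot, and variables do not carry over. Pictures are saved under pics/ and viewed, about 12 in all and at most 16, crops included, and the job is handed in when it is done.

```bash
mkdir -p pics
python3 - <<'E'
from workcell import r
import cv2,numpy as np
s=r.get_state();print(s)
for n in("top","scene"):
    p,d=r.grab_frame(n);cv2.imwrite(f"pics/{n}0.png",p);np.save(f"{n}0.npy",d)
    print(n,r.camera_params(n))
print(r.camera_params("wrist"))
E
```

```text
{'time_s': 0.0, 'qpos': array([-1.24601771e+00,  4.23837935e-01,  1.63065786e+00,  1.43329113e-05,
        1.08859891e+00, -1.90120939e-02]), 'joint_vel': array([ 1.72443795e-04,  6.25632547e-05,  7.49226736e-04, -1.02117196e-05,
        1.56811565e-03, -6.96831860e-04]), 'joint_efforts': array([ 1.42921774e-03, -5.44613814e+01, -2.73667556e+01,  6.41629030e-02,
        2.29208276e-02, -1.33337062e-04]), 'eef_pos': array([ 210.5101023 , -587.90847747,  221.91613538]), 'eef_rot': array([3.11413322, 1.56929422, 1.88712094]), 'force': array([1.14901951, 0.42888897, 0.19844752]), 'ft_torque': array([ 0.03630269,  0.01162072, -0.0015449 ]), 'gripper_width': 1.0008128734065047}
top {'intrinsics': array([[424.58103283,   0.        , 273.48164088],
       [  0.        , 424.58103283, 209.78203993],
       [  0.        ,   0.        ,   1.        ]]), 'camera_from_world': array([[-2.61388244e-02, -9.99612861e-01, -9.53365758e-03,
         7.28806248e+01],
       [-9.96012569e-01,  2.68560683e-02, -8.50747547e-02,
         5.85316735e+02],
       [ 8.52978554e-02,  7.27188871e-03, -9.96328959e
[... 477 characters left out ...]
5e+02],
       [ 5.21457422e-01, -7.44432114e-01, -4.17016768e-01,
         7.45075240e+02],
       [ 0.00000000e+00,  0.00000000e+00,  0.00000000e+00,
         1.00000000e+00]])}
{'intrinsics': array([[352.87741135,   0.        , 279.73262648],
       [  0.        , 352.87741135, 210.711942  ],
       [  0.        ,   0.        ,   1.        ]]), 'mount': array([[-1.13088436e-04, -2.41686795e-01,  9.70354307e-01,
        -1.61858472e+02],
       [-8.66765485e-04, -9.70353925e-01, -2.41686800e-01,
         6.47951693e+01],
       [ 9.99999618e-01, -8.68401603e-04, -9.97499642e-05,
        -7.29813802e-01],
       [ 0.00000000e+00,  0.00000000e+00,  0.00000000e+00,
         1.00000000e+00]])}
```

View pics/top0.png

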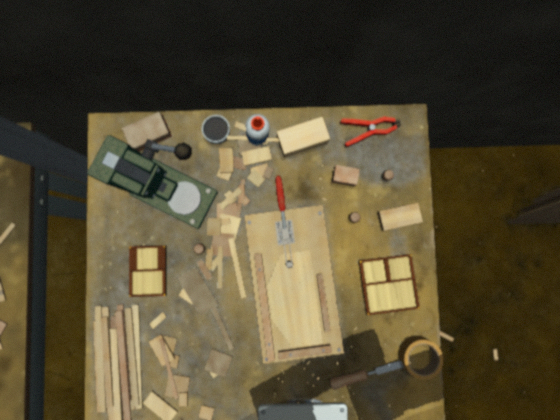

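View pics/scene0.png

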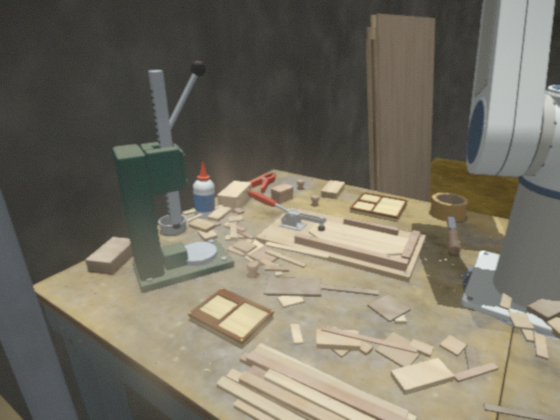

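```bash
cat > h.py <<'E'
from workcell import r
import cv2,numpy as np
from scipy.spatial.transform import Rotation as R
def cam(n,s=None):
    c=r.camera_params(n)
    if n=="wrist":
        s=s or r.get_state();T=np.eye(4);T[:3,:3]=R.from_euler("xyz",s["eef_rot"]).as_matrix();T[:3,3]=s["eef_pos"]
        W=T@np.array(c["mount"])
    else: W=np.linalg.inv(c["camera_from_world"])
    return np.array(c["intrinsics"]),W
def ray(K,W,uv,z):
    uv=np.atleast_2d(uv).astype(float);d=np.c_[uv,np.ones(len(uv))]@np.linalg.inv(K).T@W[:3,:3].T
    return W[:3,3]+d*((z-W[2,3])/d[:,2])[:,None]
def pix(K,W,X):
    X=np.atleast_2d(X);c=(X-W[:3,3])@W[:3,:3];p=c@K.T;return p[:,:2]/p[:,2:]
def shot(n,f):
    s=r.get_state();p,d=r.grab_frame(n);cv2.imwrite(f"pics/{f}.png",p);K,W=cam(n,s);np.savez(f+".npz",K=K,W=W,d=d);return p,d,K,W
def load(f):
    a=np.load(f+".npz");return cv2.imread(f"pics/{f}.png"),a["d"],a["K"],a["W"]
E
python3 - <<'E'
from h import *
K,W=cam("top")
for n,uv,z in[("wide",(388,284),16),("narrow",(148,271),16),("short",(345,175),40),("board",(400,217),22),("k1",(388,175),30),("k2",(354,217),30),("k3",(199,249),30),("big",(303,136),50),("bottle",(257,122),162),("presscorner",(205,227),35)]: print(n,ray(K,W,uv,z).round())
E
```

```text
wide [[ 395. -223.   16.]]
narrow [[442. 376.  16.]]
short [[ 668. -123.   40.]]
board [[ 561. -259.   22.]]
k1 [[ 667. -233.   30.]]
k2 [[ 563. -143.   30.]]
k3 [[494. 245.  30.]]
big [[767. -21.  50.]]
bottle [[773.  88. 162.]]
presscorner [[548. 228.  35.]]
```

```bash
python3 - <<'E'
from h import *
s=r.get_state();M=R.from_euler("xyz",s["eef_rot"]).as_matrix();print(M.round(3))
K,W=cam("wrist",s);print(ray(K,W,[(280,210),(0,0),(560,0),(0,420),(560,420)],0).round()-[210,-588,0], W[:3,3])
E
python3 -m pendant '[280,380,80,0,280,380,80,0,280,380,80,0,280,380,80,0,280,380,80,0,280,380,80,0,280,380,80,0,280,380,80,0,280,380,80,0,280,380,80,0,280,380,80,0,280,380,80,0,280,380,80,0,280,380,80,0,280,380,80,0]' 1
python3 - <<'E'
from h import *
shot("wrist","w1");print(r.get_state()["eef_pos"])
E
```

```text
[[-0.     0.941  0.337]
 [ 0.001  0.337 -0.941]
 [-1.     0.    -0.001]]
[[ -28.   -9.    0.]
 [  79.  319.    0.]
 [ 263. -195.    0.]
 [-420.  242.    0.]
 [-172. -451.    0.]] [ 271.36540752 -565.62278705  383.85375533]
time_s: 1.35
eef_pos: [490.0, -208.7, 302.1]
eef_rot: [-1.971, 1.57, 3.085]
force: [1.1, 0.4, -0.3]
gripper_width: 1.003
[ 489.75458071 -209.11333757  302.12805417]
```

View pics/w1.png

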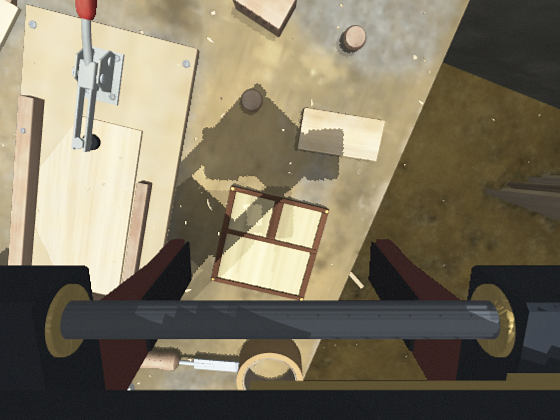

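```bash
cat >> h.py <<'E'
def cloud(d,K,W):
    v,u=np.mgrid[:d.shape[0],:d.shape[1]];P=np.dstack([(u-K[0,2])/K[0,0],(v-K[1,2])/K[1,1],np.ones_like(d)])*d[...,None]
    return P@W[:3,:3].T+W[:3,3]
def blobs(f,lo,hi,amin=60,box=None):
    p,d,K,W=load(f);X=cloud(d,K,W);m=((X[...,2]>lo)&(X[...,2]<hi)&(d>0)).astype(np.uint8)
    m=cv2.morphologyEx(m,cv2.MORPH_OPEN,np.ones((2,2)))
    n,l,st,c=cv2.connectedComponentsWithStats(m)
    for i in range(1,n):
        if st[i,4]<amin: continue
        q=X[l==i];(cx,cy),wh,a=cv2.minAreaRect(q[:,:2].astype(np.float32))
        if max(wh)<200: print(f,(lo,hi),"px",c[i].round(),st[i,4],"c",round(cx,1),round(cy,1),"wh",np.round(wh,1),"a",round(a,1),"z",np.median(q[:,2]).round(1))
E
python3 - <<'E'
from h import *
p,d,K,W=load("w1");X=cloud(d,K,W)
print([X[v,u].round(1) for u,v in((440,30),(260,170),(340,134),(354,36),(252,98))])
blobs("w1",9,60);blobs("w1",17,25);blobs("w1",26,34,20)
E
```

```text
[array([ 717.7, -331.7,   -1.9]), array([ 484.7, -182. ,   -0.9]), array([ 562.7, -260.3,   21.4]), array([ 668.4, -233.3,   28.6]), array([ 566.1, -145.9,   28.3])]
w1 (9, 60) px [268.  12.] 1359 c 626.4 -166.8 wh [139.2  70.4] a 41.3 z 39.0
w1 (9, 60) px [355.  38.] 465 c 621.6 -210.4 wh [ 25.6 147.2] a 61.3 z 27.8
w1 (9, 60) px [252. 101.] 415 c 563.6 -160.0 wh [26.2 51.9] a 1.0 z 27.9
w1 (9, 60) px [341. 135.] 3396 c 559.3 -252.3 wh [ 51.4 132.9] a 10.7 z 21.7
w1 (17, 25) px [341. 135.] 3379 c 559.3 -252.3 wh [ 51.4 132.9] a 10.7 z 21.7
w1 (17, 25) px [ 84. 127.] 80 c 467.0 30.0 wh [24.2 25.7] a 15.0 z 21.8
w1 (17, 25) px [273. 345.] 178 c 254.6 -283.4 wh [23.  77.8] a 9.4 z 23.0
w1 (26, 34) px [356.  37.] 348 c 669.2 -238.5 wh [21.9 28.5] a 22.0 z 28.2
w1 (26, 34) px [110.  76.] 97 c 533.7 18.8 wh [ 5.4 39.2] a 88.9 z 26.8
w1 (26, 34) px [252. 100.] 311 c 563.0 -160.9 wh [51.3 22.5] a 88.1 z 28.3
w1 (26, 34) px [167. 367.] 20 c 175.4 -147.6 wh [6.4 8.6] a 82.9 z 26.6
```

```bash
cat >> h.py <<'E'
def top(f,lo,hi,zt,amin=60,mx=200):
    p,d,K,W=load(f);X=cloud(d,K,W);m=((X[...,2]>lo)&(X[...,2]<hi)&(d>0)).astype(np.uint8)
    m=cv2.morphologyEx(m,cv2.MORPH_OPEN,np.ones((5,5)))
    for c in cv2.findContours(m,cv2.RETR_EXTERNAL,cv2.CHAIN_APPROX_NONE)[0]:
        if cv2.contourArea(c)<amin: continue
        q=ray(K,W,c[:,0,:],zt)[:,:2].astype(np.float32);(cx,cy),wh,a=cv2.minAreaRect(q)
        if max(wh)<mx: print(f,(lo,hi),"px",c.mean((0,1)).round(),"c",round(cx,1),round(cy,1),"wh",np.round(wh,1),"a",round(a,1))
def trays(f):
    p,d,K,W=load(f);X=cloud(d,K,W);h=cv2.cvtColor(p,cv2.COLOR_BGR2HSV)
    m=((X[...,2]>7)&(X[...,2]<60)&(d>0)).astype(np.uint8);m=cv2.morphologyEx(m,cv2.MORPH_OPEN,np.ones((5,5)))
    for c in cv2.findContours(m,cv2.RETR_EXTERNAL,cv2.CHAIN_APPROX_NONE)[0]:
        if cv2.contourArea(c)<3000: continue
        q=ray(K,W,c[:,0,:],16)[:,:2].astype(np.float32);b=cv2.minAreaRect(q)
        print("tray?",b)
E
python3 - <<'E'
from h import *
top("w1",17,25,22);top("w1",24,34,30);trays("w1");top("w1",35,45,40)
p,d,K,W=load("w1")
q=ray(K,W,[(233,186),(327,209),(302,300),(213,281)],16);print(q.round(1),q.mean(0))
b=ray(K,W,[(280,208),(272,238),(228,233),(311,252)],16);print(b.round(1))
cv2.imwrite("pics/c1.png",cv2.resize(p[90:310,190:400],None,fx=2.7,fy=2.7,interpolation=cv2.INTER_CUBIC))
E
```

```text
w1 (17, 25) px [159. 358.] c 182.0 -133.7 wh [11.4 36. ] a 14.2
w1 (17, 25) px [339. 134.] c 562.6 -260.5 wh [49.8 99.7] a 10.7
w1 (17, 25) px [112.  82.] c 531.9 21.0 wh [58.3 25.2] a 6.0
w1 (17, 25) px [97. 52.] c 553.6 39.0 wh [12.5 13.9] a 12.8
w1 (24, 34) px [166. 365.] c 181.1 -147.0 wh [13.2 19. ] a 19.7
w1 (24, 34) px [ 95. 143.] c 452.8 16.2 wh [13.   9.6] a 12.6
w1 (24, 34) px [ 35. 128.] c 445.5 87.8 wh [21.9  6.2] a 4.0
w1 (24, 34) px [251.  99.] c 563.8 -145.0 wh [23.7 22.3] a 18.9
w1 (24, 34) px [354.  37.] c 667.0 -233.6 wh [23.1 22.6] a 22.2
tray? ((395.33441162109375, -224.682373046875), (136.71311950683594, 131.65695190429688), 5.7569990158081055)
tray? ((562.6712646484375, -261.1936950683594), (50.443477630615234, 101.6712646484375), 10.70317268371582)
tray? ((411.9366149902344, 14.497772216796875), (353.52874755859375, 203.33883666992188), 5.903059959411621)
w1 (35, 45) px [266.   8.] c 653.3 -132.0 wh [26.5 61.5] a 19.7
[[ 455.9 -156.2   16. ]
 [ 468.2 -281.2   16. ]
 [ 334.7 -296.3   16. ]
 [ 320.4 -170.8   16. ]] [ 394.80671634 -226.11101835   16.        ]
[[ 448.8 -222.9   16. ]
 [ 406.5 -226.7   16. ]
 [ 393.4 -169.3   16. ]
 [ 405.4 -282.8   16. ]]
```

View pics/c1.png

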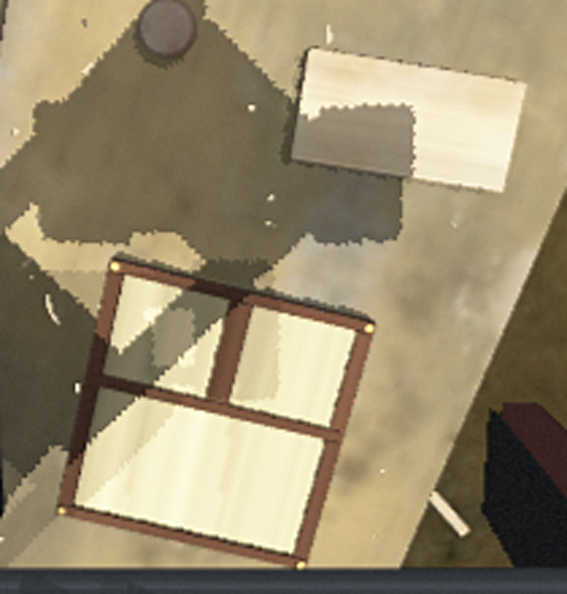

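w1 and its crop show the wide tray at about (268,243), squares up-image; the board at (341,134); knobs at (252,99) and (354,38); the short block at (268,8), cut off by the top edge. Board: (562.6,-260.5), jaws at 10.7°.

```bash
python3 -m pendant '[72,-52,-195,81,72,-52,-195,81,72,-52,-195,81,72,-52,-195,81,72,-52,-195,81,72,-52,-195,81,72,-52,-195,81,72,-52,-195,81,72,-52,-195,81,72,-52,-195,81,72,-52,-195,81,72,-52,-195,81,72,-52,-195,81,72,-52,-230,81,72,-52,-260,81,72,-52,-280,81,72,-52,-294,81,72,-52,-294,81,72,-52,-294,81]' 1
python3 -c "
from h import *
shot('wrist','w2')"
```

```text
time_s: 2.98
eef_pos: [562.1, -260.9, 8.3]
eef_rot: [2.534, 1.57, 2.719]
force: [0.4, 0.2, 0.1]
gripper_width: 1.002
```

View pics/w2.png

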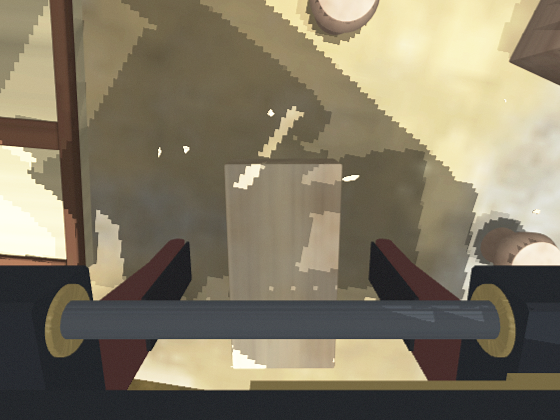

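w2 shows the board centred between the fingers (x≈280) and parallel to them.

```bash
python3 -m pendant '[0,0,0,0,0,0,0,0,0,0,0,0,0,0,0,0,0,0,0,0,0,0,0,0,0,0,0,0,0,0,0,0,0,0,0,0,0,0,20,0,0,0,45,0,0,0,70,0,0,0,70,0]' 0
python3 -m pendant '[-35,6,0,-5,-70,12,0,-5,-105,18,0,-5,-140,24,0,-5,-170,29,0,-5,-196,33,0,-5,-196,33,0,-5,-196,33,0,-5,-196,33,-25,-5,-196,33,-40,-5,-196,33,-50,-5,-196,33,-54,-5,-196,33,-54,-5,-196,33,-54,-5]' 0
python3 -c "
from h import *
shot('wrist','w3')"
```

```text
time_s: 4.12
eef_pos: [565.2, -261.6, 82.8]
eef_rot: [-0.649, 1.564, -0.462]
force: [0.9, 0.4, -0.6]
gripper_width: 0.569
time_s: 5.28
eef_pos: [367.2, -227.5, 24.6]
eef_rot: [2.528, 1.571, 2.627]
force: [0.1, 0.1, -1.8]
gripper_width: 0.567
```

View pics/w3.png

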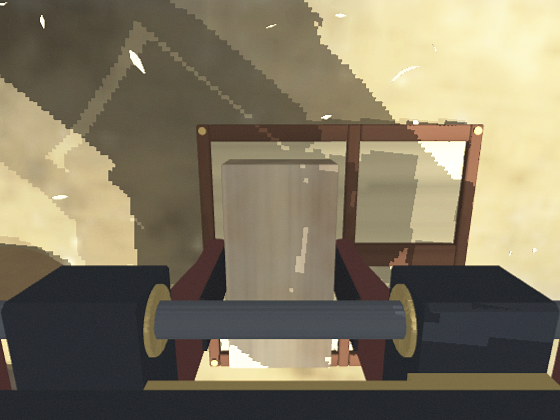

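w3: board inside the long well's outline (222–338 px against dividers at 210/345), with its end clear of the rim. Lower and release.

```bash
python3 -m pendant '[0,0,-2,0,0,0,-4,0,0,0,-4.6,0,0,0,-4.6,0,0,0,-4.6,0]' 0
python3 -m pendant '[0,0,0,0,0,0,0,0,0,0,0,0,0,0,0,0,0,0,0,0,0,0,20,0,0,0,60,0,0,0,90,0]' 0.75
python3 -c "
from h import *
shot('wrist','w4');top('w4',28,40,34)"
```

```text
time_s: 5.75
eef_pos: [367.3, -227.7, 20.9]
eef_rot: [-0.678, 1.569, -0.578]
force: [-0.7, 1.8, 8.9]
gripper_width: 0.566
time_s: 6.42
eef_pos: [366.1, -227.0, 111.1]
eef_rot: [2.446, 1.569, 2.545]
force: [0.6, -0.3, -0.9]
gripper_width: 0.753
w4 (28, 40) px [ 29. 258.] c 187.0 -273.5 wh [11.6  5.7] a 73.7
w4 (28, 40) px [102. 237.] c 241.0 -253.1 wh [13.8 56.1] a 58.6
w4 (28, 40) px [282. 217.] c 366.0 -228.0 wh [49.7 99. ] a 5.7
```

```bash
python3 -m pendant '[33,14,0,-15,66,28,0,-30,99,42,0,-45,132,56,0,-60,165,70,0,-75,197,82,0,-90,197,82,0,-90,197,82,0,-90,197,82,0,-90,197,82,0,-90,197,82,0,-90,197,82,0,-90,197,82,0,-90,197,82,0,-90,197,82,-35,-90,197,82,-70,-90,197,82,-70,-90,197,82,-70,-90]' 0.75
python3 -c "
from h import *
shot('wrist','w5');top('w5',24,34,30)"
```

```text
time_s: 7.97
eef_pos: [562.0, -144.9, 38.6]
eef_rot: [-1.943, 1.566, 2.87]
force: [0.4, -0.4, -0.8]
gripper_width: 0.754
w5 (24, 34) px [281. 244.] c 566.2 -144.8 wh [23.2 23.1] a 5.8
w5 (24, 34) px [500.  47.] c 667.9 -232.0 wh [23.  24.3] a 5.7
```

View pics/w5.png

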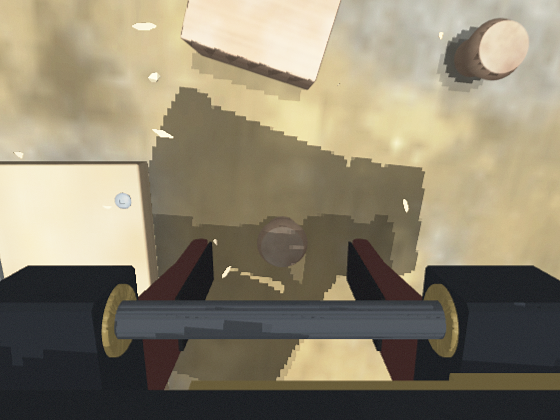

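w5: knob at (282,243), centred between the fingers. Descend, grip, lift.

```bash
python3 -m pendant '[1.5,0,-20,0,1.5,0,-33,0,1.5,0,-33,0,1.5,0,-33,0]' 0.75
python3 -m pendant '[0,0,0,0,0,0,0,0,0,0,0,0,0,0,0,0,0,0,0,0,0,0,0,0,0,0,0,0,0,0,0,0,0,0,0,0,0,0,20,0,0,0,45,0,0,0,60,0,0,0,60,0]' 0
python3 -c "
from h import *
print(r.get_state()['eef_pos']);shot('wrist','w6')"
```

```text
time_s: 8.35
eef_pos: [565.2, -145.4, 7.7]
eef_rot: [-2.161, 1.571, 2.651]
force: [0.8, 0.9, -0.8]
gripper_width: 0.752
time_s: 9.43
eef_pos: [567.2, -146.0, 69.9]
eef_rot: [1.203, 1.566, -0.268]
force: [1.1, -0.3, -0.2]
gripper_width: 0.279
[ 567.21651875 -145.96577445   69.92361599]
```

View pics/w6.png

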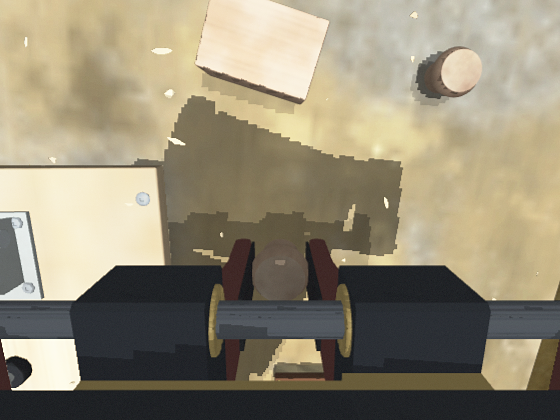

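w6: the knob is held upright between the pads at (281,272), 24.6 mm opening. Carry it to the +y square well.

```bash
python3 -m pendant '[-34,-11,0,0,-68,-22,0,0,-102,-33,0,0,-137,-44,0,0,-137,-44,0,0,-137,-44,0,0,-137,-44,-20,0,-137,-44,-35,0,-137,-44,-42,0,-137,-44,-46,0,-137,-44,-47.5,0,-137,-44,-48,0,-137,-44,-48,0,-137,-44,-48,0]' 0
python3 -c "
from h import *
shot('wrist','w7')"
```

```text
time_s: 10.65
eef_pos: [428.9, -189.4, 19.3]
eef_rot: [1.038, 1.57, -0.433]
force: [0.8, -0.7, -0.4]
gripper_width: 0.283
```

View pics/w7.png

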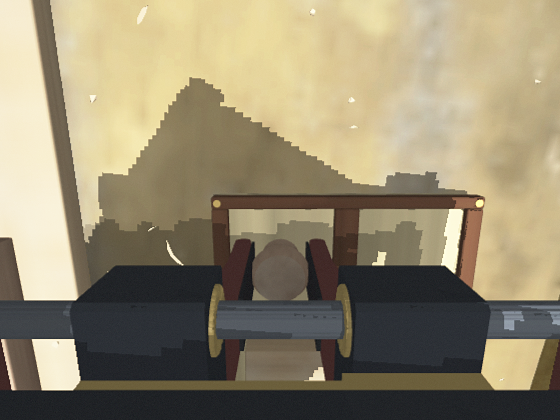

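```bash
python3 -m pendant '[0,0,-0.6,0,0,0,-0.6,0]' 0
python3 -m pendant '[0,0,0,0,0,0,0,0,0,0,0,0,0,0,0,0,0,0,0,0,0,0,20,0,0,0,60,0,0,0,90,0,0,0,90,0]' 0.48
python3 -c "
from h import *
shot('wrist','w8');top('w8',36,48,42)"
```

```text
time_s: 10.87
eef_pos: [428.8, -189.6, 19.0]
eef_rot: [1.09, 1.57, -0.381]
force: [0.0, 0.9, 6.3]
gripper_width: 0.284
time_s: 11.62
eef_pos: [431.1, -190.8, 113.0]
eef_rot: [1.032, 1.563, -0.44]
force: [0.6, -0.5, -0.0]
gripper_width: 0.482
w8 (36, 48) px [278. 222.] c 429.2 -188.8 wh [22.8 23.4] a 5.6
```

View pics/w8.png

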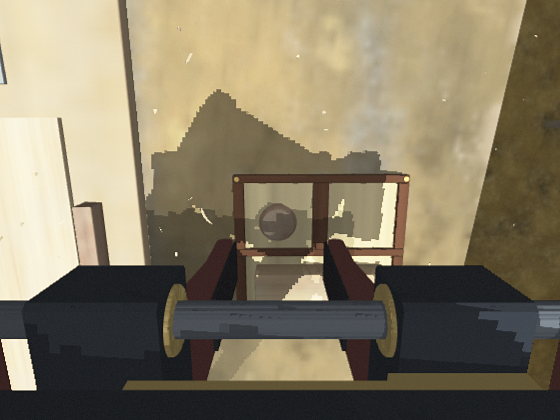

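w8: the knob stands upright at (278,222) in its well. Next knob, at (667.5,-232.5).

```bash
python3 -m pendant '[35,-6,0,0,70,-12,0,0,105,-18,0,0,140,-25,0,0,175,-32,0,0,210,-38,0,0,239,-43.5,0,0,239,-43.5,0,0,239,-43.5,0,0,239,-43.5,-30,0,239,-43.5,-60,0,239,-43.5,-70,0,239,-43.5,-70,0,239,-43.5,-70,0]' 0.85
python3 -c "
from h import *
shot('wrist','w9');print(r.get_state()['eef_pos']);top('w9',24,34,30)"
```

```text
time_s: 12.83
eef_pos: [666.0, -232.7, 38.0]
eef_rot: [-2.02, 1.569, 2.791]
force: [-0.4, -0.5, -0.2]
gripper_width: 0.848
[ 667.14356536 -233.08695594   39.32739317]
w9 (24, 34) px [127. 251.] c 659.1 -154.3 wh [ 3.6 24.4] a 79.4
w9 (24, 34) px [284. 243.] c 671.4 -234.3 wh [23.6 23.4] a 4.9
w9 (24, 34) px [134. 213.] c 678.9 -157.7 wh [14.1  5.4] a 0.1
w9 (24, 34) px [ 67. 185.] c 690.6 -125.7 wh [46.2  3.6] a 78.4
```

```bash
python3 -m pendant '[2,-1,-20,0,2,-1,-31.5,0,2,-1,-31.5,0,2,-1,-31.5,0]' 0.85
python3 -m pendant '[0,0,0,0,0,0,0,0,0,0,0,0,0,0,0,0,0,0,0,0,0,0,0,0,0,0,0,0,0,0,0,0,0,0,0,0,0,0,0,0,0,0,20,0,0,0,45,0,0,0,60,0,0,0,60,0]' 0
python3 -c "
from h import *
shot('wrist','w10')"
```

```text
time_s: 13.22
eef_pos: [668.9, -233.8, 7.2]
eef_rot: [-2.038, 1.57, 2.773]
force: [0.2, 0.2, 0.3]
gripper_width: 0.852
time_s: 14.38
eef_pos: [671.7, -234.8, 70.9]
eef_rot: [1.124, 1.564, -0.347]
force: [1.0, -0.8, 0.3]
gripper_width: 0.278
```

View pics/w10.png

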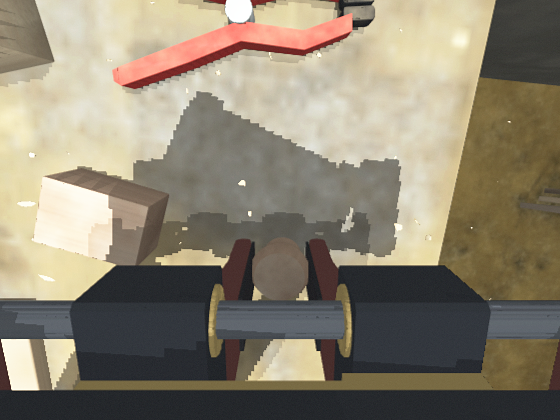

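w10: the second knob is held upright at (281,272).

```bash
python3 -m pendant '[-39,-3,0,0,-78,-6,0,0,-117,-9,0,0,-156,-12,0,0,-195,-16,0,0,-235,-19,0,0,-235,-19,0,0,-235,-19,0,0,-235,-19,-20,0,-235,-19,-35,0,-235,-19,-42,0,-235,-19,-46,0,-235,-19,-47.5,0,-235,-19,-48.5,0,-235,-19,-48.7,0,-235,-19,-48.7,0]' 0
python3 -m pendant '[0,0,0,0,0,0,0,0,0,0,0,0,0,0,0,0,0,0,0,0,0,0,20,0,0,0,60,0,0,0,100,0,0,0,100,0]' 0.48
python3 -c "
from h import *
shot('wrist','w11');top('w11',36,48,42);top('w10',35,45,40);top('w9',35,45,40)"
```

```text
time_s: 15.77
eef_pos: [434.7, -252.8, 18.8]
eef_rot: [1.316, 1.57, -0.155]
force: [-0.4, 2.1, 2.6]
gripper_width: 0.277
time_s: 16.52
eef_pos: [437.8, -255.1, 124.4]
eef_rot: [0.92, 1.56, -0.552]
force: [0.0, -0.9, 1.0]
gripper_width: 0.481
w11 (36, 48) px [277. 219.] c 436.2 -253.3 wh [23. 23.] a 5.5
w11 (36, 48) px [189. 219.] c 429.7 -190.2 wh [23.8 23.6] a 2.8
w10 (35, 45) px [ 88. 220.] c 671.0 -126.8 wh [60.8 41.2] a 78.8
w10 (35, 45) px [ 4. 37.] c 764.2 -86.6 wh [ 5.  14.2] a 85.1
w9 (35, 45) px [ 59. 223.] c 671.0 -127.2 wh [60.4 41.1] a 78.6
```

View pics/w11.png

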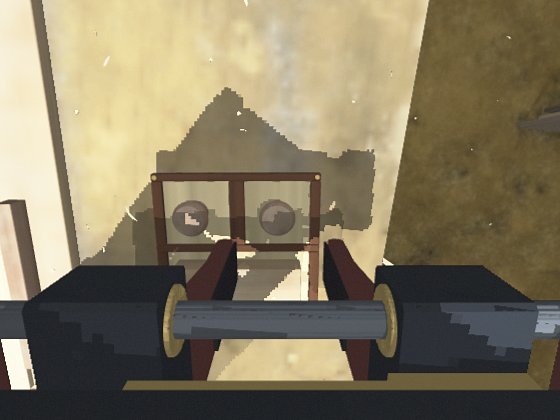

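w11: both knobs upright in their wells at (190,217) and (277,217). Next the short block, at (670.5,-127), jaws at -11.3°.

```bash
python3 -m pendant '[33,18,0,10,66,36,0,20,100,54,0,30,134,72,0,40,168,90,0,50,202,108,0,60,236,126,0,70,236,126,0,73,236,126,0,73,236,126,0,73,236,126,0,73,236,126,0,73,236,126,-30,73,236,126,-50,73,236,126,-50,73]' 1
python3 -c "
from h import *
shot('wrist','w12');print(r.get_state()['eef_pos']);top('w12',35,45,40)"
```

```text
time_s: 17.82
eef_pos: [666.8, -126.5, 63.6]
eef_rot: [3.141, 1.563, 2.94]
force: [-0.2, 1.2, 0.0]
gripper_width: 1.001
[ 668.00411445 -126.69651585   65.69460273]
w12 (35, 45) px [286. 238.] c 669.8 -124.7 wh [59.4 39.7] a 78.6
w12 (35, 45) px [427. 104.] c 753.4 -68.3 wh [ 3.9 37.5] a 16.2
w12 (35, 45) px [403.  47.] c 744.6 -39.1 wh [ 3.8 22.9] a 16.4
w12 (35, 45) px [388.  11.] c 739.4 -21.9 wh [ 3.6 11.8] a 13.4
```

View pics/w12.png

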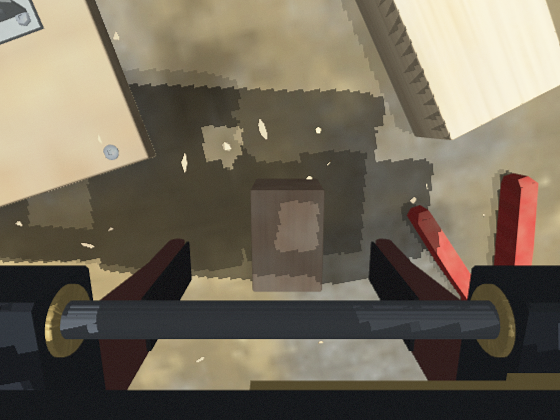

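```bash
python3 -c "
from h import *
p,d,K,W=load('w12');a=np.radians(-11.4);X=cloud(d,K,W)
for uv in [(415,208),(430,240),(450,275),(465,290)]:
  q=X[uv[1],uv[0]];e=q[:2]-[670,-126];print(q.round(),'along jaw',e@[np.cos(a),np.sin(a)],'across',e@[-np.sin(a),np.cos(a)])"
```

```text
[ 752. -130.    8.] along jaw 80.83162338361474 across 12.277934397855812
[ 754. -148.   21.] along jaw 86.68820369969063 across -4.555031133381036
[ 764. -173.   22.] along jaw 101.23645721568116 across -27.34330220401869
[ 773. -185.   21.] along jaw 112.211907478705 across -37.89917409606559
```

Pliers handle is 80 mm along the jaw axis, clear of the fingers (57 mm).

```bash
python3 -m pendant '[0,1,-25,0,0,1,-45,0,0,1,-56.5,0,0,1,-56.5,0,0,1,-56.5,0]' 0.8
python3 -m pendant '[0,0,0,0,0,0,0,0,0,0,0,0,0,0,0,0,0,0,0,0,0,0,0,0,0,0,0,0,0,0,0,0,0,0,0,0,0,0,30,0,0,0,70,0,0,0,110,0,0,0,150,0,0,0,170,0,0,0,170,0]' 0
```

```text
time_s: 18.28
eef_pos: [670.4, -126.1, 12.2]
eef_rot: [3.015, 1.571, 2.817]
force: [0.5, -0.3, -0.8]
gripper_width: 0.8
time_s: 19.53
eef_pos: [673.3, -126.5, 187.8]
eef_rot: [-0.004, 1.561, -0.201]
force: [0.8, 0.0, -0.9]
gripper_width: 0.455
```

```bash
python3 -m pendant '[-30,23,0,0,-60,46,0,2,-90,69,0,4,-120,92,0,6,-150,115,0,8,-180,138,0,11,-210,161,0,11,-250,186,0,11,-250,225,0,11,-250,265,0,11,-250,300,0,11,-250,335,0,11,-250,370,0,11,-250,400,0,11,-250,400,0,11,-250,400,0,11]' 0
python3 -c "
from h import *
shot('wrist','w13');print(r.get_state()['eef_pos']);trays('w13');top('w13',24,34,30)"
```

```text
time_s: 20.87
eef_pos: [419.1, 274.9, 180.3]
eef_rot: [-2.559, 1.568, -2.561]
force: [0.7, -1.1, -1.6]
gripper_width: 0.456
[419.04109362 273.78801594 180.35901271]
tray? ((416.7441711425781, 96.35920715332031), (49.028926849365234, 145.99600219726562), 89.94816589355469)
tray? ((219.02418518066406, 318.1553955078125), (146.4646759033203, 65.78263092041016), 22.924604415893555)
tray? ((638.0812377929688, 313.3387451171875), (200.13990783691406, 116.3132095336914), 62.09001159667969)
tray? ((442.8030090332031, 379.7084045410156), (90.78108978271484, 125.5769271850586), 89.81910705566406)
tray? ((270.088623046875, 418.0387878417969), (43.99822998046875, 185.39218139648438), 89.76777648925781)
w13 (24, 34) px [281. 362.] c 418.1 103.7 wh [119.5   8. ] a 5.6
w13 (24, 34) px [531. 360.] c 675.8 105.6 wh [23.1 37.5] a 0.1
w13 (24, 34) px [556. 291.] c 683.7 183.2 wh [ 5.7 19.8] a 10.7
w13 (24, 34) px [513. 251.] c 636.5 224.0 wh [10.9 10.9] a 89.9
w13 (24, 34) px [363. 224.] c 493.8 249.2 wh [23.  23.3] a 2.6
w13 (24, 34) px [438. 210.] c 561.7 263.2 wh [11.3 11.3] a 89.9
w13 (24, 34) px [464. 185.] c 582.7 285.7 wh [32.1  7.2] a 83.6
w13 (24, 34) px [ 11. 153.] c 181.4 315.5 wh [23.5  9.7] a 14.2
w13 (24, 34) px [520. 122.] c 623.5 339.7 wh [41.   7.3] a 62.2
w13 (24, 34) px [ 74. 129.] c 239.8 334.0 wh [98.3 35.4] a 29.4
w13 (24, 34) px [530.  78.] c 625.7 376.5 wh [5.7 9.6] a 9.4
w13 (24, 34) px [546.  43.] c 634.5 402.2 wh [12.   9.5] a 89.8
w13 (24, 34) px [64.  5.] c 248.6 430.5 wh [ 10.8 109.5] a 89.8
```

View pics/w13.png

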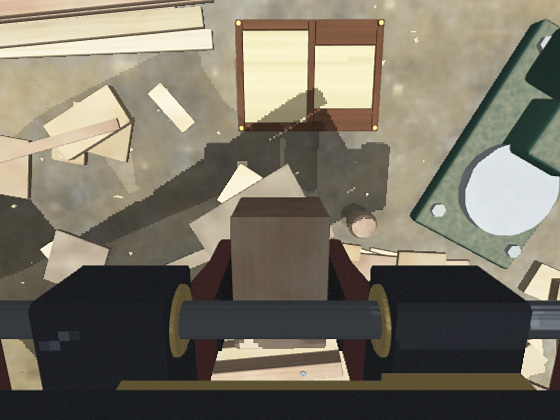

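w13: block held straight; narrow tray at (310,75), larger well to the left (world -x); knob at (361,221). Press plate starts at col 413, clear.

```bash
python3 -m pendant '[-2,35,0,0,-4,70,0,0,-6.5,104.5,0,0,-6.5,104.5,0,0,-6.5,104.5,0,0,-6.5,104.5,-35,0,-6.5,104.5,-70,0,-6.5,104.5,-105,0,-6.5,104.5,-130,0,-6.5,104.5,-142,0,-6.5,104.5,-145,0,-6.5,104.5,-145,0,-6.5,104.5,-145,0]' 0
python3 -c "
from h import *
shot('wrist','w14');print(r.get_state()['eef_pos']);p,d,K,W=load('w14')
X=cloud(d,K,W);print(X[150:260:6,260:300:39].reshape(-1,3).round())"
```

```text
time_s: 22.0
eef_pos: [414.6, 378.5, 38.0]
eef_rot: [0.696, 1.569, 0.69]
force: [-0.3, -0.5, -0.4]
gripper_width: 0.454
[414.75925371 378.97108736  38.3791551 ]
[[403. 430.  -0.]
 [425. 430.  -0.]
 [403. 426.  -0.]
 [425. 426.   1.]
 [404. 425.  16.]
 [424. 425.  16.]
 [404. 422.  15.]
 [424. 421.  15.]
 [404. 419.  16.]
 [424. 419.  17.]
 [403. 415.  12.]
 [424. 415.  13.]
 [403. 411.  11.]
 [424. 411.  12.]
 [403. 408.  12.]
 [424. 408.  13.]
 [404. 409.  30.]
 [423. 409.  31.]
 [405. 409.  45.]
 [423. 409.  44.]
 [405. 409.  56.]
 [422. 409.  56.]
 [406. 409.  65.]
 [421. 409.  65.]
 [406. 406.  65.]
 [421. 406.  66.]
 [406. 404.  65.]
 [421. 404.  66.]
 [406. 401.  66.]
 [421. 401.  66.]
 [406. 399.  66.]
 [422. 398.  64.]
 [406. 397.  66.]
 [422. 396.  65.]
 [406. 394.  65.]
 [421. 394.  66.]
 [406. 391.  66.]
 [422. 391.  65.]]
```

View pics/w14.png

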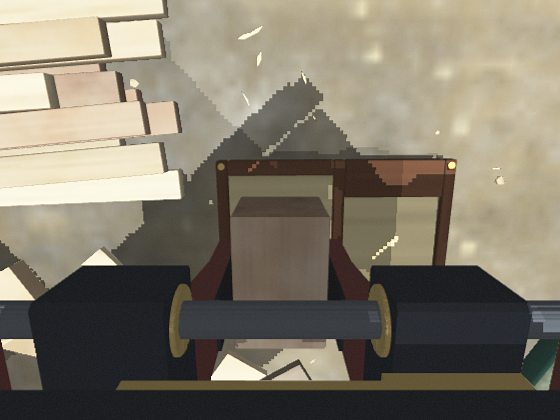

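w14: block over the larger well, 8 mm clear of the rim at its end. Lower, release.

```bash
python3 -m pendant '[0,0,-6,0,0,0,-10,0,0,0,-12,0,0,0,-13.2,0,0,0,-13.2,0,0,0,-13.2,0]' 0
python3 -m pendant '[0,0,0,0,0,0,0,0,0,0,0,0,0,0,0,0,0,0,0,0,0,0,30,0,0,0,65,0,0,0,100,0,0,0,130,0,0,-35,130,0,30,-70,130,0,60,-105,130,0,79,-132,130,0,79,-132,130,0,79,-132,130,0]' 0.62
python3 -c "
from h import *
shot('wrist','w15');print(r.get_state()['eef_pos']);top('w15',46,58,52);top('w15',24,34,30);trays('w15')"
```

```text
time_s: 22.55
eef_pos: [413.7, 378.7, 24.3]
eef_rot: [0.268, 1.571, 0.263]
force: [-2.3, -2.1, 7.8]
gripper_width: 0.456
time_s: 23.8
eef_pos: [493.7, 244.9, 153.5]
eef_rot: [2.283, 1.571, 2.274]
force: [0.7, 0.3, 0.5]
gripper_width: 0.619
[492.776019   245.97714395 153.39028094]
w15 (46, 58) px [493.  93.] c 645.3 327.9 wh [51.3 48.8] a 62.0
w15 (46, 58) px [532.  62.] c 668.9 350.5 wh [ 6.1 50.1] a 61.8
w15 (46, 58) px [483.  25.] c 632.6 372.5 wh [13.9 33.6] a 32.6
w15 (46, 58) px [162.  34.] c 413.4 370.2 wh [42.6 40.9] a 89.4
w15 (24, 34) px [210. 353.] c 426.1 104.6 wh [23.9  5.5] a 4.5
w15 (24, 34) px [240. 350.] c 454.5 107.9 wh [30.3  6.3] a 4.9
w15 (24, 34) px [279. 294.] c 489.8 166.2 wh [14.5 57.8] a 89.4
w15 (24, 34) px [539. 271.] c 720.5 186.4 wh [26.8 58.8] a 58.4
w15 (24, 34) px [255. 263.] c 471.3 193.7 wh [13.3 54.7] a 87.9
w15 (24, 34) px [178. 260.] c 405.4 195.9 wh [12.9 18.9] a 89.4
w15 (24, 34) px [451. 228.] c 637.3 223.3 wh [10.6 11.4] a 89.4
w15 (24, 34) px [221. 218.] c 442.9 233.5 wh [53.  16.3] a 30.0
w15 (24, 34) px [283. 199.] c 495.4 249.2 wh [22.8 23.2] a 89.4
w15 (24, 34) px [365. 182.] c 562.8 262.8 wh [10.7 10.9] a 89.4
w15 (24, 34) px [ 4. 79.] c 285.5 344.9 wh [21.7 10.5] a 78.6
w15 (24, 34) px [452.  78.] c 625.1 342.4 wh [37.7  5.2] a 61.9
tray? ((490.12750244140625, 86.84156799316406), (44.94570541381836, 180.28387451171875), 89.44566345214844)
tray? ((493.24420166015625, 191.62191772460938), (94.22611236572266, 169.75741577148438), 75.23200225830078)
tray? ((345.025390625, 225.49581909179688), (219.28982543945312, 53.78145217895508), 31.21781349182129)
tray? ((633.9659423828125, 305.2005615234375), (181.8223114013672, 112.75465393066406), 61.78670883178711)
tray? ((442.6494445800781, 367.6827697753906), (68.91570281982422, 127.09949493408203), 89.40726470947266)
```

View pics/w15.png

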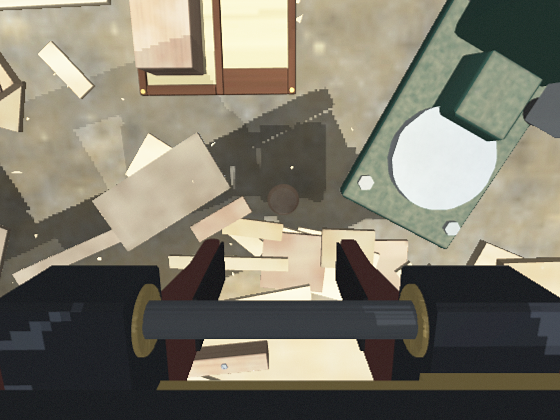

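w15: knob at (284,198) among off-cuts, press corner at (343,190); block seen in its well at (165,35). I'll choose the grasp angle from a height map of the surroundings.

```bash
cat > clr.py <<'E'
from h import *
P=[]
for f in("w13","w14","w15"):
    p,d,K,W=load(f);X=cloud(d,K,W);P.append(X[:225][d[:225]>0])
K,W=cam("top");d=np.load("top0.npy");P.append(cloud(d,K,W)[d>0])
K,W=cam("scene");d=np.load("scene0.npy");P.append(cloud(d,K,W)[d>0])
P=np.vstack(P)
def chk(c,angs,ops,knob=16):
    Q=P[np.hypot(P[:,0]-c[0],P[:,1]-c[1])>knob]
    for a in angs:
        t=np.radians(a);e=Q[:,:2]-c;u=e@[np.cos(t),np.sin(t)];v=e@[-np.sin(t),np.cos(t)]
        o=[]
        for op in ops:
            h=op*44;m=(abs(v)<13)&(abs(u)>h-4)&(abs(u)<h+17);o.append(tuple(np.percentile(Q[m&(s*u>0),2],97).round() if (m&(s*u>0)).any() else -1 for s in(1,-1)))
        b=(abs(u)<95)&(abs(v)<45);print(a,o,"body",np.sort(Q[b,2])[-5:].round())
E
python3 - <<'E'
from clr import *
chk(np.array([495,248.]),range(-90,90,15),(.45,.6))
E
```

```text
-90 [(np.float64(25.0), np.float64(2.0)), (np.float64(26.0), np.float64(2.0))] body [40. 40. 40. 40. 41.]
-75 [(np.float64(23.0), np.float64(1.0)), (np.float64(23.0), np.float64(1.0))] body [209. 209. 209. 209. 209.]
-60 [(np.float64(17.0), np.float64(1.0)), (np.float64(18.0), np.float64(1.0))] body [209. 209. 209. 209. 209.]
-45 [(np.float64(3.0), np.float64(1.0)), (np.float64(17.0), np.float64(1.0))] body [209. 209. 209. 209. 209.]
-30 [(np.float64(2.0), np.float64(2.0)), (np.float64(3.0), np.float64(2.0))] body [209. 209. 209. 209. 209.]
-15 [(np.float64(2.0), np.float64(30.0)), (np.float64(2.0), np.float64(30.0))] body [209. 209. 209. 209. 209.]
0 [(np.float64(1.0), np.float64(31.0)), (np.float64(2.0), np.float64(31.0))] body [40. 40. 40. 41. 41.]
15 [(np.float64(1.0), np.float64(31.0)), (np.float64(1.0), np.float64(31.0))] body [38. 39. 39. 39. 41.]
30 [(np.float64(1.0), np.float64(30.0)), (np.float64(1.0), np.float64(31.0))] body [38. 38. 39. 39. 39.]
45 [(np.float64(2.0), np.float64(25.0)), (np.float64(2.0), np.float64(26.0))] body [38. 38. 38. 38. 38.]
60 [(np.float64(2.0), np.float64(26.0)), (np.float64(2.0), np.float64(26.0))] body [37. 37. 38. 38. 38.]
75 [(np.float64(2.0), np.float64(26.0)), (np.float64(2.0), np.float64(26.0))] body [38. 38. 38. 39. 41.]
```

Run:
```python
from clr import *
c=np.array([495,248.]);t=np.radians(-35);e=P[:,:2]-c;u=e@[np.cos(t),np.sin(t)];v=e@[-np.sin(t),np.cos(t)]
b=(abs(u)<95)&(abs(v)<45)&(P[:,2]>60);print(b.sum(),P[b].min(0),P[b].max(0));print(P[b][::max(1,b.sum()//10)].round())
for lo,hi in((30,60),(60,150),(150,300),(300,450)):
    m=(P[:,2]>lo)&(P[:,2]<hi)&(P[:,0]>450)&(P[:,1]>150)&(P[:,1]<520)&(P[:,0]<900);print(lo,hi,m.sum(),"min x-y along press",P[m][:,:2].min(0).round(),P[m][np.argsort(P[m][:,0])[:5]].round().tolist())
```

```text
1246 [416.80960187 301.55502754 169.57402184] [437.94080952 305.75861485 209.34850828]
[[419. 305. 171.]
 [425. 305. 177.]
 [428. 305. 184.]
 [428. 305. 190.]
 [426. 305. 196.]
 [423. 305. 202.]
 [437. 305. 204.]
 [431. 305. 208.]
 [421. 304. 208.]
 [429. 303. 207.]
 [436. 302. 207.]]
30 60 30931 min x-y along press [450. 150.] [[450.0, 199.0, 31.0], [450.0, 237.0, 30.0], [450.0, 239.0, 31.0], [450.0, 239.0, 31.0], [450.0, 242.0, 30.0]]
60 150 6666 min x-y along press [624. 301.] [[624.0, 380.0, 125.0], [624.0, 382.0, 128.0], [624.0, 383.0, 111.0], [624.0, 382.0, 130.0], [624.0, 381.0, 105.0]]
150 300 7195 min x-y along press [600. 258.] [[600.0, 312.0, 247.0], [600.0, 311.0, 215.0], [600.0, 311.0, 249.0], [600.0, 310.0, 222.0], [600.0, 312.0, 225.0]]
300 450 2315 min x-y along press [625. 185.] [[625.0, 313.0, 323.0], [625.0, 315.0, 410.0], [626.0, 313.0, 324.0], [626.0, 313.0, 404.0], [626.0, 312.0, 331.0]]
```

The tall points were the held block itself. Jaw angle -35° is clear of the off-cuts and the press.

```bash
python3 -m pendant '[2,1.5,0,-35,2,1.5,0,-35,2,1.5,0,-35,2,1.5,0,-35,2,1.5,0,-35,2,1.5,-30,-35,2,1.5,-60,-35,2,1.5,-90,-35,2,1.5,-105,-35,2,1.5,-105,-35,2,1.5,-105,-35,2,1.5,-105,-35]' 0.45
python3 -c "
from h import *
shot('wrist','w16');print(r.get_state()['eef_pos']);top('w16',24,34,30,150)"
```

```text
time_s: 24.85
eef_pos: [494.8, 249.2, 49.4]
eef_rot: [1.123, 1.57, 0.508]
force: [-0.6, -0.5, 0.7]
gripper_width: 0.449
[495.23242977 249.19511756  49.85569581]
w16 (24, 34) px [274. 359.] c 450.5 194.5 wh [14.3 63.9] a 87.9
w16 (24, 34) px [244. 288.] c 463.5 240.6 wh [14.2  8.3] a 41.0
w16 (24, 34) px [555. 282.] c 605.7 144.2 wh [16.8  7.1] a 65.5
w16 (24, 34) px [284. 243.] c 496.5 249.4 wh [23.5 23.9] a 55.8
w16 (24, 34) px [376. 152.] c 563.2 263.3 wh [11.3 11.7] a 58.0
w16 (24, 34) px [543. 130.] c 637.6 224.0 wh [11.7 12.5] a 54.7
w16 (24, 34) px [ 36. 121.] c 433.2 374.1 wh [52.9  6.4] a 88.3
```

```bash
python3 -m pendant '[1.5,1,-20,0,1.5,1,-32,0,1.5,1,-41.5,0,1.5,1,-41.5,0,1.5,1,-41.5,0]' 0.45
python3 -m pendant '[0,0,0,0,0,0,0,0,0,0,0,0,0,0,0,0,0,0,0,0,0,0,0,0,0,0,20,0,0,0,50,0,0,0,80,0,0,0,80,0,0,0,80,0]' 0
python3 - <<'E'
from h import *
p,d,K,W=shot('wrist','w17');print(r.get_state()['eef_pos']);X=cloud(d,K,W)
q=X[225:300,245:320].reshape(-1,3);q=q[(q[:,2]>80)&(q[:,2]<112)];print(len(q),np.median(q,0),np.percentile(q,[3,97],0).round())
# tray: bright corner / depth outline
m=((X[...,2]>7)&(X[...,2]<22)&(X[...,0]>360)&(X[...,0]<530)&(X[...,1]>300)).astype(np.uint8);ys,xs=np.where(m);Y=X[ys,xs];print(Y.min(0).round(),Y.max(0).round())
E
```

```text
time_s: 25.32
eef_pos: [495.9, 248.9, 6.9]
eef_rot: [-2.09, 1.57, -2.706]
force: [0.7, -0.0, -0.3]
gripper_width: 0.45
time_s: 26.23
eef_pos: [497.2, 249.6, 88.6]
eef_rot: [1.074, 1.567, 0.458]
force: [-0.6, 0.7, -0.2]
gripper_width: 0.285
[496.18121733 249.12633639  87.33792918]
3255 [498.08896614 251.69691283 108.88968971] [[486. 240.  86.]
 [515. 266. 111.]]
[379. 300.   7.] [506. 426.  22.]
```

Knob held (same 0.285 width as before). Carry to the narrow tray's square well at (473.6,379.6).

```bash
python3 -m pendant '[-6,35,0,-6,-12,70,0,-12,-18,105,0,-19,-22.5,130.5,0,-25,-22.5,130.5,0,-25,-22.5,130.5,0,-25,-22.5,130.5,-25,-25,-22.5,130.5,-45,-25,-22.5,130.5,-58,-25,-22.5,130.5,-63,-25,-22.5,130.5,-66,-25,-22.5,130.5,-68,-25,-22.5,130.5,-68.6,-25,-22.5,130.5,-68.6,-25,-22.5,130.5,-68.6,-25]' 0
python3 - <<'E'
from h import *
p,d,K,W=shot('wrist','w18');print(r.get_state()['eef_pos'],r.get_state()['force']);X=cloud(d,K,W)
m=(X[...,2]>7)&(X[...,2]<20)&(X[...,0]>360)&(X[...,0]<530)&(X[...,1]>300);Y=X[m];print(Y.min(0).round(),Y.max(0).round())
E
```

```text
time_s: 27.53
eef_pos: [474.2, 379.3, 19.6]
eef_rot: [1.363, 1.57, 0.311]
force: [-0.3, -2.4, 4.7]
gripper_width: 0.283
[474.22896165 379.3503257   19.54101881] [ 0.46850947 -3.87266185  5.77705456]
[360. 334.   8.] [506. 456.  20.]
```

Contact at the expected height (TCP 19.5, 5 N). Release, lift, look down.

```bash
python3 -m pendant '[0,0,0,0,0,0,0,0,0,0,0,0,0,0,0,0,0,0,0,0,0,0,20,0,0,0,60,0,0,0,100,0,0,0,130,0,-25,-50,150,0,-25,-90,150,0,-25,-90,150,0,-25,-90,150,0]' 0.45
python3 - <<'E'
from h import *
shot('wrist','w19');top('w19',36,47,42);top('w19',47,57,52);trays('w19')
p,d,K,W=load('w19');X=cloud(d,K,W)
for c in((473.6,379.6),(413.7,378.7)):
    m=np.hypot(X[...,0]-c[0],X[...,1]-c[1])<9;print(c,m.sum(),np.median(X[m],0).round(1))
E
```

```text
time_s: 28.67
eef_pos: [447.9, 287.1, 169.0]
eef_rot: [-1.126, 1.57, -2.181]
force: [0.4, 0.2, -0.4]
gripper_width: 0.446
w19 (36, 47) px [198. 122.] c 472.7 376.6 wh [24.  23.8] a 26.9
w19 (47, 57) px [531. 342.] c 448.6 28.7 wh [ 7.1 10.4] a 29.5
w19 (47, 57) px [159. 185.] c 413.8 378.7 wh [60.1 41. ] a 89.7
tray? ((398.7920227050781, 258.1744079589844), (92.94383239746094, 53.90010452270508), 30.716203689575195)
tray? ((294.2345275878906, 453.9359130859375), (140.58836364746094, 110.1493148803711), 2.664950370788574)
tray? ((528.1386108398438, 69.17386627197266), (112.51740264892578, 130.91815185546875), 7.259242057800293)
tray? ((498.4463806152344, 183.52960205078125), (109.10395050048828, 156.86404418945312), 74.7041244506836)
tray? ((613.9093627929688, 148.41416931152344), (71.66834259033203, 71.34335327148438), 40.38302230834961)
tray? ((442.56298828125, 379.67462158203125), (91.83496856689453, 127.3217544555664), 89.94427490234375)
tray? ((618.2255249023438, 274.8342590332031), (112.70640563964844, 112.18679809570312), 61.94699478149414)
(473.6, 379.6) 410 [473.6 379.4  40.7]
(413.7, 378.7) 395 [413.6 378.8  51.9]
```

Run:
```python
from h import *
p,d,K,W=shot('top','t2');X=cloud(d,K,W);X0=cloud(np.load('top0.npy'),K,W)
for n,c,rr in(("board",(366,-228),20),("kA",(428.5,-189.3),7),("kB",(435,-253),7),("kC",(473.6,379.4),7),("short",(413.7,378.7),12),("big",(767,-21),15),("bottle",(775,88),10)):
    for Z in(X0,X):
        m=np.hypot(Z[...,0]-c[0],Z[...,1]-c[1])<rr;print(n,m.sum(),np.median(Z[m],0).round(1),end=' ')
    print()
p0=cv2.imread('pics/top0.png');D=cv2.absdiff(p,p0).max(2)
print("diff big/bottle region",D[105:160,200:335].max(),np.median(D[105:160,200:335]))
top('t2',27,39,34,60);top('t2',36,46,42,30)
s=r.get_state();print(s['force'],s['joint_vel'].round(3))
```

```text
board 205 [ 365.2 -227.7   13.2] board 214 [ 365.6 -228.4   35.1] 
kA 27 [ 427.7 -188.7   13.5] kA 27 [ 429.1 -189.3   42.1] 
kB 24 [ 435.7 -253.1   12.5] kB 26 [ 434.8 -252.4   42.1] 
kC 26 [473.3 379.5  13.3] kC 0 [nan nan nan] 
short 74 [414.3 378.5  13.4] short 0 [nan nan nan] 
big 110 [766.5 -21.   50.2] big 110 [767.1 -21.1  50.4] 
bottle 94 [775.6  87.8 127.2] bottle 98 [775.6  87.7 126.3] 
diff big/bottle region 30 6.0
t2 (27, 39) px [325. 317.] c 321.0 -61.5 wh [64.2 14.1] a 6.2
t2 (27, 39) px [394. 295.] c 367.6 -228.6 wh [51.  99.5] a 5.6
t2 (27, 39) px [321. 287.] c 392.4 -54.1 wh [67.  14.2] a 6.2
t2 (27, 39) px [206. 272.] c 438.3 228.6 wh [38.9 15.8] a 29.1
t2 (27, 39) px [220. 261.] c 463.1 192.6 wh [ 9.9 68.8] a 89.1
t2 (27, 39) px [235. 256.] c 474.5 156.5 wh [87.6 13.7] a 10.9
t2 (27, 39) px [186. 199.] c 618.7 275.0 wh [67.3 79.6] a 47.3
t2 (27, 39) px [258. 155.] c 725.6 96.3 wh [34.1 69.6] a 8.0
t2 (27, 39) px [225. 156.] c 725.6 174.7 wh [32.9 41.3] a 89.0
t2 (27, 39) px [145. 129.] c 798.5 378.4 wh [ 61.5 104.9] a 22.7
t2 (36, 46) px [269. 349.] c 250.0 76.8 wh [14.4 28.2] a 88.6
t2 (36, 46) px [265. 316.] c 329.4 84.4 wh [14.5 16.7] a 88.6
t2 (36, 46) px [263. 298.] c 371.2 88.3 wh [14.6 19.2] a 88.6
t2 (36, 46) px [262. 290.] c 391.7 90.2 wh [14.6 12. ] a 88.6
t2 (36, 46) px [260. 275.] c 426.8 94.3 wh [14.7 19.4] a 88.6
t2 (36, 46) px [375. 271.] c 429.2 -187.4 wh [17.  19.6] a 87.4
t2 (36, 46) px [402. 268.] c 436.1 -251.0 wh [22.1 21.8] a 88.5
[0.14701527 0.20546443 0.3118185 ] [ 0.021  0.024 -0.022 -0.001 -0.001  0.002]
  return _methods._mean(a, axis=axis, dtype=dtype,
  ret = um.true_divide(
```

All parts are seated, and the big block and bottle haven't moved. The arm only hides the narrow tray from the top camera, and the wrist camera has just confirmed that one.

```bash
python3 -c "
from workcell import r
print(r.sign_off())"
```

```text
the job is handed in; nothing more can be done
None
```

Both kits are made up and the job is handed in, at about 29 s of the 136 s limit. I placed the board first, then the two knobs in the wide tray, then the short block and the third knob in the narrow tray.

**Heights:** With well floors at 12 mm, all the parts measured as seated rather than resting on a rim:

| Part | Camera | Measured top (mm) | Expected top (mm) |
|---|---|---|---|
| Board | top | 35.1 | 34 |
| Wide-tray knobs | top | 42.1 and 42.1 | 42 |
| Short block | wrist | 51.9 | 52 |
| Narrow-tray knob | wrist | 40.7 | 42 |

The wrist camera read knobs on the bench 1–2 mm low as well, so I take the 40.7 mm as seated.

**Position and uprightness:** The board and block lie square to their wells with about 8 mm clearance. I saw both wide-tray knobs standing upright in the wrist pictures. I had used all 16 picture views by the time the last knob was placed, so its check was by depth readings only: its top came out round, about 24 mm across.

**Everything else:** The big block and bottle read within 1 mm of where they started. At hand-in the gripper was clear of everything, and the tool force was near zero.

**Checks that fell short:** The arm hid the narrow tray from the top camera at the end, so only the wrist camera confirmed that kit. Position estimates from different views disagreed by 2–4 mm, which is within the clearances.

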